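# Clamp a glass counting chamber in its stage insert without straining it

## Robot

A 6-joint arm with a two-finger parallel gripper is mounted at the origin on the work surface. World frame = base frame: x ahead of the robot, y to its left, z up, the work surface at z = 0. Lengths are in m, angles in degrees, forces in N, time in s.
With the tool pointing down it reaches from about 0.3 to 0.75 m from the base axis. Payload 8.5 kg.
Tool frame: the origin (TCP) lies on the mounting face of the last link; the fingertips stand 173 mm ahead of it and the grasp point (between the pads) lies 155 mm ahead of it (env.tips_ahead is the distance from the TCP to the fingertips, in m); z points along the fingers, x is the direction in which the jaws open and shut, and the axes are right-handed (so a half turn about z gives the same grasp; the last joint's range is limited). The gripper opens to 85 mm and grips with 20 to 120 N. Pads are 22 mm wide; open, the fingers measure 114 mm over their backs; the gripper's body (76 mm by 85 mm) begins 54 mm behind the grasp point. The pads swing forward as they close: fully open they stand 13 mm farther back than shut.
Start: joints at [52.81, 21.807, 74.336, -0, 83.858, -12.336], TCP at [0.231, 0.499, 0.405] pointing down, gripper open.
Joint ranges: [-178.18, 178.18], [-50.72, 133.34], [12.68, 142.11], [-81.47, 261.47], [9.98, 163.14], [-165.26, 165.26]. Speed limits (degrees/s): [136.94, 136.94, 180, 180, 180, 180].

## Interface

Orientations are given as a 3x3 rotation matrix whose columns are the frame's x, y, z axes.
In Python, from rig import env gives the robot as it stands. The module is installed in compiled form; this text tells all that it offers.
- The arm moves only by the tool step_arm, never from a script. Its argument "increments" is a list of rows, each an object of numbers: "x", "y", "z": the shift along the tool's x, y, z in cm; "wx", "wy", "wz": the turn, a rotation vector about the tool's x, y, z in rad; "gripper": the finger opening in cm, from 0 to 8.54. A call has 1 to 20 rows; each row shifts and turns the commanded pose from where the row before left it, along the tool's axes as they then stand; what a row does not reach is not made up. A row lasts 1/10 s, in which the tool goes at most 50 mm and 8.59 degrees, less where a joint would pass 70% of its speed; a pose out of reach is approached as far as the arm can. A call with a gripper value outside its range is refused whole. The fingers move at their own pace and stop on an object; "newtons" is the grip in N (left out, the last holds). Time passes only in rows, so rows that do not move let the fingers close. It gives the time, the measured TCP pose, the force and the opening at its end, in the units of the state.
- env.observe(): the state, without advancing time (a new reading comes with each control period).
- env.get_image(name): name is "side" or "top" or "wrist"; returns a dict with "color" (420x560x3 uint8, blue, green, red), "camera_matrix" (3x3 intrinsics, pixels), "rvec" (rotation vector, rad) and "tvec" (3), from world to camera coordinates, as OpenCV has them. Camera axes: x right, y down, z forward; pixel columns grow to the right and rows downward; lengths in m; the calibration is good to about 2 mm. A picture is of the moment at which its call begins. There is no depth.
- env.close_job(): hands the job in, once; it reports no verdict.
The state is a dict: "time_s": time; "q": joint angles; "qvel": joint speeds; "joint_efforts": joint torques, N m; "position": TCP position; "tool_rot": TCP orientation; "ft_force": force on the tool from outside, world axes, zero at the start; "wrist_torque": the same for the moment, N m; "grip_width": finger opening in m.
Only numpy, scipy, OpenCV 4.12 (cv2) and the standard library are available. Lean on these libraries where they do the work, as an engineer would, in place of code of your own. Each camera call takes 0.05 s, during which the arm holds its last target. There are 200 camera calls.

## Task

Load the glass counting chamber for the microscope: gently slide it along its guides until it is fully home against the end stop, then turn the red wing screw on the bridge clockwise until it bottoms on the glass, only finger-snug so that the brass bush it runs in is not spun, and back it off a quarter of a turn, leaving the glass captive but not strained. Let go of the screw and leave the chamber home and the other things on the bench where they are.

Things in the scene. Friction and masses are not known exactly. Their poses are not given: they have to be found in the camera images.
- insert: black stage insert that carries guides and clamp, fixed to the bench: plate 160 mm (its x) by 110 mm (its y), top 18 mm above the bench. Origin: centre of its underside, on the bench. Its x runs along the guides to the end stop, z up. Two guide rails, 3 mm high, 6 mm wide, 37 mm apart inside, run from x = -12 to 58 mm, either side of y = 0; at x below -12 mm the plate is bare.
- stop_face (a point): foot of the end stop's face, on the plate top, at x = 55, y = 0, z = 18 mm in the insert's frame; axes as the insert's. The stop is 6 mm high and 36 mm wide; the chamber's +x end meets it.
- bridge_top (a point): middle of the top of the aluminium bridge over the guides, under the screw, at x = 41 mm in the insert's frame, 43 mm above the bench. The bridge is 24 mm (x) by 84 mm (y); its underside is 31 mm above the bench; two small screw heads near its ends are flush with its top. Axes as the insert's.
- chamber: loose clear glass block, 75 mm (its x) by 35 mm (its y), 6 mm thick, 32 to 52 g, mirrored middle, white label at its -x end. Origin: centre of its underside, on the plate top. Starts flat between the guides, x along the insert's x, 15 to 35 mm short of the end stop, its +x end under the bridge or just before it. Home, its origin is at x = 17.5 mm in the insert's frame.
- chamber_tail (a point): centre of the chamber's -x end face, 3 mm above the plate top; axes as the chamber's. This end sticks out of the guides, also when home (then at x = -20 mm in the insert's frame), and can be pushed along +x there. It slides with under 1 N; pressing the glass on the stop or the plate with more than 30 N would chip it.
- knob_grip (a point): centre of the red wing of the screw, on its vertical axis, above the bridge, 59 mm above the bench. Wing: flat bar 36 mm long (this point's x), 10 mm thick (its y), 18 mm high, white mark on its +x half; below it an 18 mm flange (top 50 mm above the bench). Clockwise from above = down. Starts at any angle, 1.2 to 2.6 rad above its bottom; does not rise as it turns.
- pad_face (a point): centre of the lower face of the orange pad (16 mm diameter) below the screw, under the bridge. The screw moves it 2 mm per turn; it bottoms on the glass 24 mm above the bench. A quarter turn is 0.5 mm here, less than this reading's error.
- bush_mark (a point): white witness dot on the rim of the round brass bush (24 mm flange, 3 mm thick, on the bridge top) that the screw runs in; 10 mm from the screw's axis, any side. The bush is pressed in. The screw turns in it with about 0.03 N m and stops dead at the bottom, at an angle that differs each time and must be felt; above 0.8 N m the bush itself begins to turn, which ruins it.
- oil: a bystander: brown immersion-oil bottle, 28 mm diameter, 68 mm tall, standing; origin at the centre of its foot
- objective: a bystander: black microscope objective with a red ring, 26 mm diameter, 46 mm tall, standing; origin at the centre of its foot
- slidebox: a bystander: blue slide box with a pale lid, 87 by 82 by 32 mm; origin at the centre of its underside
- pencil: a bystander: orange pencil lying on the bench, 176 mm long, 8 mm thick; origin near its middle, x along it

How it is judged (in metres and radians):
On the way, in this order (a step that is already met when the one before it is completed fails the run):
1. the chamber is fully home against the end stop (within 1.5 mm) (x of chamber in the frame of insert above 0.016 m), for 0.2 s.
2. with the chamber home, the screw is turned down until its pad bottoms on the glass (within 0.05 mm) (z of pad_face in the frame of insert below 0.02405 m and x of chamber in the frame of insert above 0.016 m), for 0.1 s.
At the end, for the whole second after the job is handed in: The chamber lies flat between its guides, at rest, within 1.5 mm of the end stop; the screw, released, stands a quarter of a turn up from where the pad touches the glass, within a twelfth of a turn (30 degrees) either way, i.e. the pad is 0.33 to 0.67 mm above the glass (z of pad_face in the frame of insert between 0.024333 and 0.024667 m and x of chamber in the frame of insert above 0.016 m and z of chamber in the frame of insert below 0.02 m and angle between the x axis of chamber and the x axis of insert, either way round below 0.06 rad and linear speed of chamber below 0.005 m/s).
It fails at once if the screw is forced so that the brass bush is spun (its mark moves 2 mm, 0.2 rad) (distance of bush_mark from where it was at the start of the episode above 0.002 m).
It fails at once if the glass is pressed against the insert (stop, guides or plate) with more than 30 N (contact force between chamber and insert above 30 N).
It fails at once if the oil bottle, objective, slide box or pencil is disturbed (moved 15 mm) (distance of any of oil, objective, slidebox, pencil from where it was at the start of the episode above 0.015 m).
It also fails if it takes over 72 s, if anything falls off the work surface, if the arm or the gripper's body presses on something with over 40 N, if the wrist force passes 120 N, or if a joint passes its speed limit or range.

## Working session

There is one attempt and no reset: what is moved stays moved. The work goes in short steps, Python scripts to look and compute and a tool call to move; the robot and the scene stay as the last step left them, time stands still between calls to the robot, and variables do not carry over. Pictures are saved under pics/ and viewed, about 8 in all and at most 12, crops included, and the job is handed in when it is done.

Besides the shell and the picture viewer there is one more tool, called by a JSON object that holds its "api" and its "payload", one argument or row to a line. step_arm: Moves the arm, as the interface text tells. Its arguments: {"type":"object","properties":{"increments":{"type":"array"},"newtons":{"type":"number"}},"required":["increments"]}

```bash
mkdir -p pics; cat > h.py <<'E'
import numpy as np, cv2
from rig import env
def snap(n,f):
    im=env.get_image(n); cv2.imwrite('pics/'+f,im['color']); return im
def ray(im,uv):
    R,_=cv2.Rodrigues(np.array(im['rvec'],float)); t=np.array(im['tvec'],float).reshape(3)
    K=np.array(im['camera_matrix'])
    d=R.T@np.linalg.solve(K,[uv[0],uv[1],1.]); return -R.T@t,d
def onz(im,uv,z):
    c,d=ray(im,uv); return c+d*(z-c[2])/d[2]
def proj(im,p):
    return cv2.projectPoints(np.array(p,float).reshape(-1,3),np.array(im['rvec'],float),np.array(im['tvec'],float),np.array(im['camera_matrix']),None)[0].reshape(-1,2)
E
python3 - <<'E'
from h import *
import pickle
a=snap('top','top0.png');b=snap('side','side0.png');c=snap('wrist','wrist0.png')
pickle.dump((a,b,c),open('i0.pkl','wb'))
for i in (a,b,c): print(ray(i,(280,210)), i['camera_matrix'][0][0])
print(env.observe())
E
```

```text
(array([0.41050937, 0.04606032, 0.81771557]), array([ 0.2051379 , -0.00133767, -0.97888337])) 440.46190075515256
(array([0.36106858, 0.46088096, 0.59463392]), array([ 0.24828937, -0.60952016, -0.75290867])) 409.90757407796866
(array([0.16555809, 0.52954629, 0.37183002]), array([ 0.24326885, -0.11155131, -0.96365174])) 327.148558271188
{'time_s': 0.15, 'q': array([ 5.28094447e+01,  2.18335152e+01,  7.43706210e+01, -1.57696218e-03,
        8.38577756e+01, -1.23376799e+01]), 'qvel': array([ 0.0345123 , -0.12874572, -0.18978962,  0.05129368,  0.12956736,
        0.0574946 ]), 'joint_efforts': array([ 2.50646364e-03, -4.48631930e+01, -2.31346875e+01, -1.03367638e-04,
        3.79773293e-03,  1.69893241e-05]), 'position': array([0.23116424, 0.49903397, 0.40426493]), 'tool_rot': array([[ 4.20286624e-01,  9.07391181e-01, -6.31366209e-04],
       [ 9.07390780e-01, -4.20287049e-01, -8.77350569e-04],
       [-1.06145521e-03, -2.04157167e-04, -9.99999416e-01]]), 'ft_force': array([ 1.07499444, -0.23827739, -0.32825567]), 'wrist_torque': array([-0.02788274, -0.03122337,  0.01836093]), 'grip_width': 0.08539871839370813}
```

View pics/top0.png

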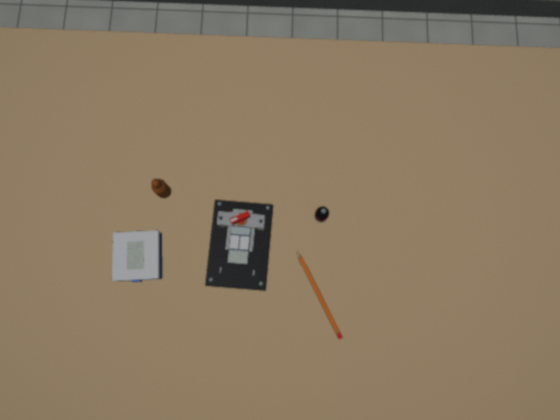

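View pics/side0.png

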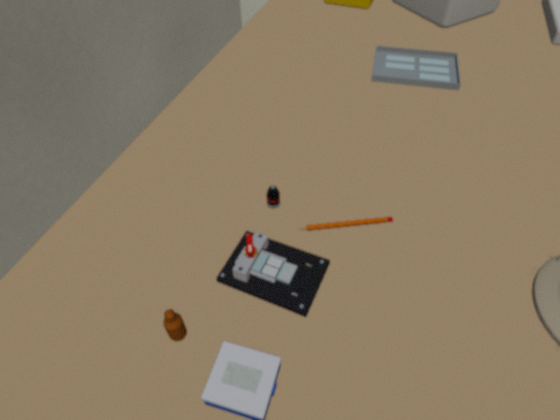

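The top view shows the plate with corners near (216,200), (272,204), (266,290) and (206,286). The bridge is at its upper end with the red wing at (240,217), and the label is near (238,256). The side view shows the bottle on the box side, and the objective and pencil on the other side.

```bash
python3 - <<'E'
from h import *
import pickle
a,b,c=pickle.load(open('i0.pkl','rb'))
for n,im,roi in (('top',a,(190,190,95,115)),('side',b,(205,225,135,95))):
    x0,y0,w,h=roi
    g=im['color'][y0:y0+h,x0:x0+w]
    hsv=cv2.cvtColor(g,cv2.COLOR_BGR2HSV)
    wood=cv2.inRange(hsv,(8,60,90),(25,200,255))
    dark=cv2.inRange(g,(0,0,0),(70,70,70))
    m=dark
    cs,_=cv2.findContours(m,cv2.RETR_EXTERNAL,cv2.CHAIN_APPROX_NONE)
    k=max(cs,key=cv2.contourArea); hull=cv2.convexHull(k)
    q=cv2.approxPolyDP(hull,6,True).reshape(-1,2)+[x0,y0]
    print(n,q.tolist())
    # hull to plane
    P=np.array([onz(im,p+[x0,y0],.018)[:2] for p in hull.reshape(-1,2).astype(float)])
    r=cv2.minAreaRect((P*1000).astype(np.float32)); print(r)
    red=cv2.inRange(hsv,(0,170,110),(6,255,255))|cv2.inRange(hsv,(172,150,110),(180,255,255))
    ys,xs=np.nonzero(red); print('red',len(xs),xs.mean()+x0,ys.mean()+y0,onz(im,(xs.mean()+x0,ys.mean()+y0),.062))
    cv2.imwrite('pics/%sc.png'%n,cv2.resize(g,None,fx=5,fy=5,interpolation=cv2.INTER_CUBIC))
# objects
for p,z in (((160,187),.03),((322,214),.03)): print(onz(a,p,z))
E
```

```text
top [[216, 200], [272, 206], [264, 289], [206, 284]]
((512.6046752929688, 117.02318572998047), (107.17638397216797, 157.06527709960938), 87.10887908935547)
red 69 242.20289855072463 216.95652173913044 [0.55428319 0.11053401 0.062     ]
side [[244, 235], [328, 260], [305, 315], [217, 280]]
((513.7507934570312, 121.11158752441406), (110.66568756103516, 158.18238830566406), 86.99830627441406)
red 93 249.5483870967742 244.9784946236559 [0.55554587 0.11651986 0.062     ]
[0.61134172 0.2665677  0.03      ]
[ 0.57068914 -0.03194252  0.03      ]
```

View pics/topc.png

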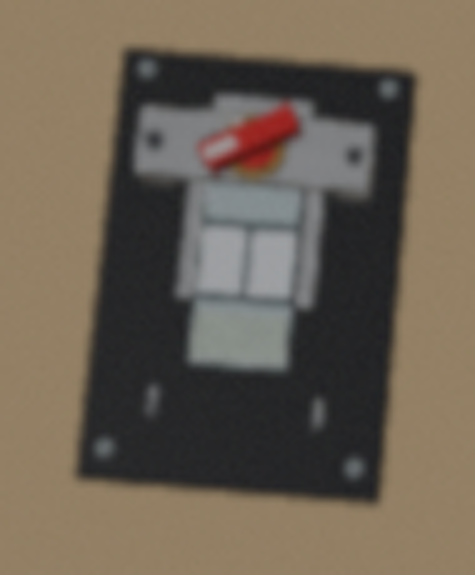

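The crop shows the tail edge at about full-image (238,263.6). The wing axis runs from (250,213) to (231,222), with the white mark on the left (+y).

```bash
python3 - <<'E'
from h import *
import pickle
a,b,c=pickle.load(open('i0.pkl','rb'))
f=lambda p:(190+p[0]/5-.4,190+p[1]/5-.4)
yaw=np.radians(-3); O=np.array([.513,.119]); R=np.array([[np.cos(yaw),-np.sin(yaw)],[np.sin(yaw),np.cos(yaw)]])
for n,p,z in (('tailL',(188,364),.024),('tailR',(290,370),.024),('w1',(295,110),.068),('w2',(205,160),.068),('brL',(138,140),.043),('brR',(375,158),.043),('plTL',(125,50),.018),('plBL',(80,475),.018),('plTR',(413,72),.018),('plBR',(378,500),.018)):
    w=onz(a,f(p),z)[:2]; print(n,w.round(4),(R.T@(w-O)).round(4))
w=onz(a,f((295,110)),.068)-onz(a,f((205,160)),.068); print(np.degrees(np.arctan2(-w[1],-w[0])))
# push start target (tool yaw 87), insert x=-65
T=O+R@np.array([-.075,0]); print('target',T)
s=env.observe(); print((s['tool_rot'].T@(np.r_[T,.173+.06]-s['position'])*100).round(2))
E
```

```text
tailL [0.4776 0.1367] [-0.0362  0.0158]
tailR [0.4766 0.1   ] [-0.0353 -0.0209]
w1 [0.563  0.0994] [ 0.0509 -0.017 ]
w2 [0.5443 0.1296] [0.0307 0.0122]
brL [0.5553 0.1567] [0.0402 0.0398]
brR [0.5515 0.0719] [ 0.0409 -0.0451]
plTL [0.5938 0.167 ] [0.0781 0.0522]
plBL [0.4373 0.1737] [-0.0784  0.0507]
plTR [0.589  0.0598] [ 0.079  -0.0551]
plBR [0.4317 0.0668] [-0.0785 -0.0563]
121.67315880585315
target [0.43810278 0.1229252 ]
[-25.41  34.59  17.15]
```

{"api": "step_arm", "payload": {
  "increments": [
    {"x": -1.8,"y": 2.54,"gripper": 0},
    {"x": -1.8,"y": 2.54},
    {"x": -1.8,"y": 2.54},
    {"x": -1.8,"y": 2.54},
    {"x": -1.8,"y": 2.54},
    {"x": -1.8,"y": 2.54},
    {"x": -1.8,"y": 2.54},
    {"x": -1.8,"y": 2.54},
    {"x": -1.8,"y": 2.54},
    {"x": -1.8,"y": 2.54},
    {"x": -1.8,"y": 2.54},
    {"x": -1.8,"y": 2.54},
    {"x": -1.8,"y": 2.54},
    {"x": -1.8,"y": 2.54},
    {"wz": -0.095,"z": 3},
    {"wz": -0.095,"z": 3},
    {"wz": -0.095,"z": 3},
    {"wz": -0.095,"z": 3},
    {"x": 0},
    {"x": 0}
  ],
  "newtons": 20
}}

```text
invalid input at $.increments[0]: expected keys x, y, z, wx, wy, wz, gripper
```

```bash
python3 - <<'E'
from h import *
import pickle
w=snap('wrist','wrist1.png');b=snap('side','side1.png')
pickle.dump((w,b),open('i1.pkl','wb'))
s=env.observe(); print({k:np.round(v,3) for k,v in s.items()})
R=s['tool_rot'];print(np.degrees(np.arctan2(R[1,0],R[0,0])))
g=np.hstack([w['color']]);cv2.imwrite('pics/w1.png',g)
E
```

```text
{'time_s': np.float64(0.25), 'q': array([ 5.2809e+01,  2.1825e+01,  7.4356e+01, -1.0000e-03,  8.3858e+01,
       -1.2336e+01]), 'qvel': array([-0.037,  0.008, -0.2  , -0.06 ,  0.017, -0.074]), 'joint_efforts': array([-1.0000e-03, -4.4799e+01, -2.3113e+01, -0.0000e+00,  3.0000e-03,
        0.0000e+00]), 'position': array([0.231, 0.499, 0.404]), 'tool_rot': array([[ 0.42 ,  0.907, -0.   ],
       [ 0.907, -0.42 , -0.001],
       [-0.001, -0.   , -1.   ]]), 'ft_force': array([-0.51 ,  0.002,  0.146]), 'wrist_torque': array([ 0.054, -0.022, -0.022]), 'grip_width': np.float64(0.085)}
65.14543775368155
```

View pics/w1.png

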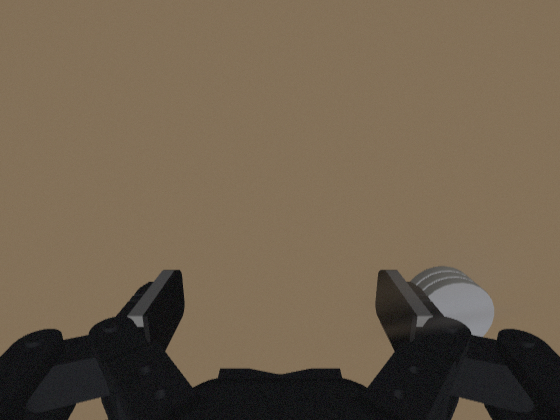

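All seven keys are needed in every row. The arm didn't move, and the wrist view shows only bench and the open fingers.

{"api": "step_arm", "payload": {
  "increments": [
    {"x": -1.8,"y": 2.54,"z": 0,"wx": 0,"wy": 0,"wz": 0,"gripper": 0},
    {"x": -1.8,"y": 2.54,"z": 0,"wx": 0,"wy": 0,"wz": 0,"gripper": 0},
    {"x": -1.8,"y": 2.54,"z": 0,"wx": 0,"wy": 0,"wz": 0,"gripper": 0},
    {"x": -1.8,"y": 2.54,"z": 0,"wx": 0,"wy": 0,"wz": 0,"gripper": 0},
    {"x": -1.8,"y": 2.54,"z": 0,"wx": 0,"wy": 0,"wz": 0,"gripper": 0},
    {"x": -1.8,"y": 2.54,"z": 0,"wx": 0,"wy": 0,"wz": 0,"gripper": 0},
    {"x": -1.8,"y": 2.54,"z": 0,"wx": 0,"wy": 0,"wz": 0,"gripper": 0},
    {"x": -1.8,"y": 2.54,"z": 0,"wx": 0,"wy": 0,"wz": 0,"gripper": 0},
    {"x": -1.8,"y": 2.54,"z": 0,"wx": 0,"wy": 0,"wz": 0,"gripper": 0},
    {"x": -1.8,"y": 2.54,"z": 0,"wx": 0,"wy": 0,"wz": 0,"gripper": 0},
    {"x": -1.8,"y": 2.54,"z": 0,"wx": 0,"wy": 0,"wz": 0,"gripper": 0},
    {"x": -1.8,"y": 2.54,"z": 0,"wx": 0,"wy": 0,"wz": 0,"gripper": 0},
    {"x": -1.8,"y": 2.54,"z": 0,"wx": 0,"wy": 0,"wz": 0,"gripper": 0},
    {"x": -1.8,"y": 2.54,"z": 0,"wx": 0,"wy": 0,"wz": 0,"gripper": 0},
    {"x": 0,"y": 0,"z": 3,"wx": 0,"wy": 0,"wz": -0.095,"gripper": 0},
    {"x": 0,"y": 0,"z": 3,"wx": 0,"wy": 0,"wz": -0.095,"gripper": 0},
    {"x": 0,"y": 0,"z": 3,"wx": 0,"wy": 0,"wz": -0.095,"gripper": 0},
    {"x": 0,"y": 0,"z": 3,"wx": 0,"wy": 0,"wz": -0.095,"gripper": 0},
    {"x": 0,"y": 0,"z": 0,"wx": 0,"wy": 0,"wz": 0,"gripper": 0},
    {"x": 0,"y": 0,"z": 0,"wx": 0,"wy": 0,"wz": 0,"gripper": 0}
  ],
  "newtons": 20
}}

```text
time_s: 2.25
position: [0.4482, 0.1209, 0.2853]
tool_rot: [[0.056, 0.998, -0.0], [0.998, -0.056, -0.0], [-0.0, -0.0, -1.0]]
ft_force: [0.3, 0.5, -0.3]
grip_width: -0.0002
```

```bash
python3 - <<'E'
from h import *
import pickle
w=snap('wrist','w2.png');b=snap('side','side1.png')
pickle.dump((w,b),open('i1.pkl','wb'))
s=env.observe(); print({k:np.round(v,3) for k,v in s.items()})
R=s['tool_rot'];print(np.degrees(np.arctan2(R[1,0],R[0,0])))
print(ray(w,(280,210)))
E
```

```text
{'time_s': np.float64(2.35), 'q': array([ 4.4500e-01,  2.1058e+01,  9.8135e+01, -2.0000e-03,  6.0650e+01,
       -8.6374e+01]), 'qvel': array([-0.067, -0.287,  0.144, -0.053, -0.245, -0.49 ]), 'joint_efforts': array([-6.1000e-02, -3.7686e+01, -1.7233e+01, -1.0000e-03,  1.1000e-02,
        1.5000e-02]), 'position': array([0.448, 0.121, 0.286]), 'tool_rot': array([[ 0.055,  0.998,  0.003],
       [ 0.998, -0.055, -0.   ],
       [ 0.   ,  0.003, -1.   ]]), 'ft_force': array([0.38 , 1.216, 0.372]), 'wrist_torque': array([ 0.023, -0.069, -0.018]), 'grip_width': np.float64(-0.0)}
86.8195084753554
(array([0.37610013, 0.12533559, 0.25297043]), array([ 0.26768762, -0.01303402, -0.96354634]))
```

View pics/w2.png

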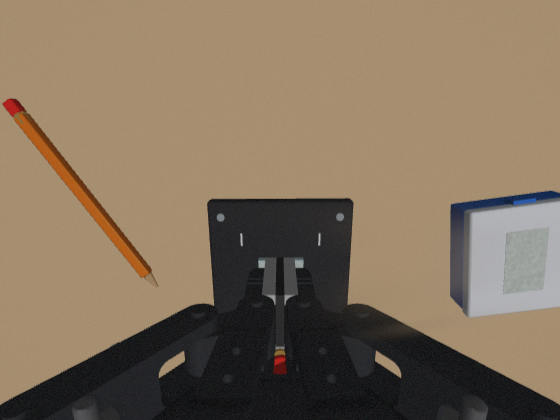

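The wrist view looks back along −x. The plate's −x edge is at row 200, spanning columns 209–352. The tail edge is at row ~260, and the fingers are centred at column 280. I'll check clearance before descending.

```bash
python3 - <<'E'
from h import *
import pickle
w,b=pickle.load(open('i1.pkl','rb'))
for p,z in (((258,258),.024),((303,258),.024),((258,267),.018),((209,200),.018),((352,199),.018),((280,364),.068)): print(p,onz(w,p,z).round(4))
E
```

```text
(258, 258) [0.4765 0.1035 0.024 ]
(303, 258) [0.4784 0.1376 0.024 ]
(258, 267) [0.4868 0.1023 0.018 ]
(209, 200) [0.4308 0.0702 0.018 ]
(352, 199) [0.4359 0.1757 0.018 ]
(280, 364) [0.5362 0.1168 0.068 ]
```

{"api": "step_arm", "payload": {
  "increments": [
    {"x": 0,"y": 0,"z": 3,"wx": 0,"wy": 0,"wz": 0,"gripper": 0},
    {"x": 0,"y": 0,"z": 3,"wx": 0,"wy": 0,"wz": 0,"gripper": 0},
    {"x": 0,"y": 0,"z": 2,"wx": 0,"wy": 0,"wz": 0,"gripper": 0},
    {"x": 0,"y": 0,"z": 1.2,"wx": 0,"wy": 0,"wz": 0,"gripper": 0},
    {"x": 0,"y": 0,"z": 0,"wx": 0,"wy": 0,"wz": 0,"gripper": 0},
    {"x": 0,"y": 0.4,"z": 0,"wx": 0,"wy": 0,"wz": 0,"gripper": 0},
    {"x": 0,"y": 0.4,"z": 0,"wx": 0,"wy": 0,"wz": 0,"gripper": 0},
    {"x": 0,"y": 0.3,"z": 0,"wx": 0,"wy": 0,"wz": 0,"gripper": 0},
    {"x": 0,"y": 0.2,"z": 0,"wx": 0,"wy": 0,"wz": 0,"gripper": 0},
    {"x": 0,"y": 0.2,"z": 0,"wx": 0,"wy": 0,"wz": 0,"gripper": 0},
    {"x": 0,"y": 0.2,"z": 0,"wx": 0,"wy": 0,"wz": 0,"gripper": 0},
    {"x": 0,"y": 0.2,"z": 0,"wx": 0,"wy": 0,"wz": 0,"gripper": 0},
    {"x": 0,"y": 0.2,"z": 0,"wx": 0,"wy": 0,"wz": 0,"gripper": 0},
    {"x": 0,"y": 0.2,"z": 0,"wx": 0,"wy": 0,"wz": 0,"gripper": 0}
  ]
}}

```text
time_s: 3.75
position: [0.471, 0.1197, 0.1927]
tool_rot: [[0.054, 0.999, -0.0], [0.999, -0.054, 0.0], [-0.0, -0.0, -1.0]]
ft_force: [-1.1, -0.6, 1.1]
grip_width: -0.0001
```

{"api": "step_arm", "payload": {
  "increments": [
    {"x": 0,"y": 0.15,"z": 0,"wx": 0,"wy": 0,"wz": 0,"gripper": 0},
    {"x": 0,"y": 0.15,"z": 0,"wx": 0,"wy": 0,"wz": 0,"gripper": 0},
    {"x": 0,"y": 0.15,"z": 0,"wx": 0,"wy": 0,"wz": 0,"gripper": 0},
    {"x": 0,"y": 0.15,"z": 0,"wx": 0,"wy": 0,"wz": 0,"gripper": 0},
    {"x": 0,"y": 0,"z": 0,"wx": 0,"wy": 0,"wz": 0,"gripper": 0}
  ]
}}

```text
time_s: 4.25
position: [0.4771, 0.1193, 0.1927]
tool_rot: [[0.054, 0.999, 0.0], [0.999, -0.054, -0.0], [-0.0, 0.0, -1.0]]
ft_force: [0.0, 0.9, -0.9]
grip_width: 0.0002
```

```bash
python3 - <<'E'
from h import *
import pickle
a=snap('top','top2.png')
b=snap('side','side2.png');pickle.dump((a,b),open('i2.pkl','wb'))
f=lambda g:cv2.resize(g,None,fx=4,fy=4,interpolation=cv2.INTER_CUBIC)
cv2.imwrite('pics/p2.png',np.hstack([f(a['color'][190:300,195:285]),f(b['color'][225:335,225:325])]))
print(env.observe()['ft_force'],env.observe()['position'])
E
```

```text
[-0.52894845 -0.26238333  0.51603377] [0.47689895 0.11936924 0.19273573]
```

View pics/p2.png

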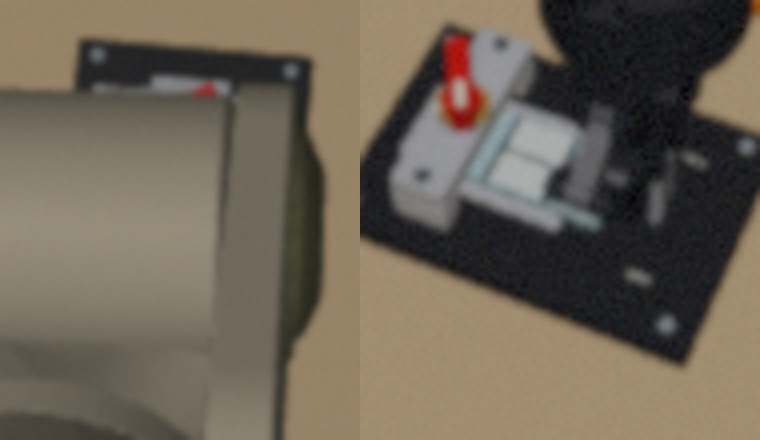

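The side crop shows the finger behind the glass, with the glass's tail corner near (600,225) in the crop. I'll project the expected finger face and tail to check contact.

```bash
python3 - <<'E'
from h import *
import pickle
a,b=pickle.load(open('i2.pkl','rb'))
f=lambda p:((proj(b,p)-[225,225])*4+[360,0]).round().tolist()
O=np.array([.5125,.1185]);y=np.radians(-3);R=np.array([[np.cos(y),-np.sin(y)],[np.sin(y),np.cos(y)]])
P=lambda x,yy,z:np.r_[O+R@[x,yy],z]
for x in (-.036,-.030,-.025,-.020): print(x,f(P(x,.0175,.024)),f(P(x,-.0175,.024)))
print('guide end',f(P(-.012,.0245,.021)))
print('finger face',f([[.488,.1337,.0197],[.488,.1047,.0197],[.488,.1337,.06],[.466,.1337,.0197]]))
E
```

```text
-0.036 [[622.0, 233.0]] [[655.0, 165.0]]
-0.03 [[608.0, 227.0]] [[642.0, 160.0]]
-0.025 [[596.0, 223.0]] [[631.0, 156.0]]
-0.02 [[585.0, 219.0]] [[619.0, 152.0]]
guide end [[560.0, 229.0]]
finger face [[601.0, 222.0], [625.0, 165.0], [600.0, 167.0], [652.0, 239.0]]
```

The tail and the finger face coincide at about x = −25 mm, so roughly 5 mm remains. I'll push on gently and feel for the stop.

{"api": "step_arm", "payload": {
  "increments": [
    {"x": 0,"y": 0.1,"z": 0,"wx": 0,"wy": 0,"wz": 0,"gripper": 0},
    {"x": 0,"y": 0.1,"z": 0,"wx": 0,"wy": 0,"wz": 0,"gripper": 0},
    {"x": 0,"y": 0.05,"z": 0,"wx": 0,"wy": 0,"wz": 0,"gripper": 0},
    {"x": 0,"y": 0,"z": 0,"wx": 0,"wy": 0,"wz": 0,"gripper": 0}
  ]
}}

```text
time_s: 4.75
position: [0.4795, 0.1192, 0.1927]
tool_rot: [[0.054, 0.999, 0.0], [0.999, -0.054, 0.0], [0.0, 0.0, -1.0]]
ft_force: [0.3, -0.5, -1.0]
grip_width: -0.0005
```

{"api": "step_arm", "payload": {
  "increments": [
    {"x": 0,"y": 0.05,"z": 0,"wx": 0,"wy": 0,"wz": 0,"gripper": 0},
    {"x": 0,"y": 0,"z": 0,"wx": 0,"wy": 0,"wz": 0,"gripper": 0}
  ]
}}

```text
time_s: 4.95
position: [0.4799, 0.1192, 0.1927]
tool_rot: [[0.054, 0.999, 0.0], [0.999, -0.054, -0.0], [-0.0, 0.0, -1.0]]
ft_force: [-0.7, 0.1, -0.3]
grip_width: -0.0001
```

{"api": "step_arm", "payload": {
  "increments": [
    {"x": 0,"y": 0.05,"z": 0,"wx": 0,"wy": 0,"wz": 0,"gripper": 0},
    {"x": 0,"y": 0,"z": 0,"wx": 0,"wy": 0,"wz": 0,"gripper": 0}
  ]
}}

```text
time_s: 5.15
position: [0.4804, 0.1192, 0.1927]
tool_rot: [[0.054, 0.999, 0.0], [0.999, -0.054, 0.0], [0.0, 0.0, -1.0]]
ft_force: [-0.5, -0.1, -0.2]
grip_width: -0.0002
```

{"api": "step_arm", "payload": {
  "increments": [
    {"x": 0,"y": 0.05,"z": 0,"wx": 0,"wy": 0,"wz": 0,"gripper": 0},
    {"x": 0,"y": 0,"z": 0,"wx": 0,"wy": 0,"wz": 0,"gripper": 0}
  ]
}}

```text
time_s: 5.35
position: [0.4809, 0.1191, 0.1927]
tool_rot: [[0.054, 0.999, 0.0], [0.999, -0.054, 0.0], [0.0, 0.0, -1.0]]
ft_force: [0.3, 0.3, 0.5]
grip_width: 0.0001
```

{"api": "step_arm", "payload": {
  "increments": [
    {"x": 0,"y": 0.03,"z": 0,"wx": 0,"wy": 0,"wz": 0,"gripper": 0},
    {"x": 0,"y": 0,"z": 0,"wx": 0,"wy": 0,"wz": 0,"gripper": 0}
  ]
}}

```text
time_s: 5.55
position: [0.4812, 0.1191, 0.1927]
tool_rot: [[0.054, 0.999, 0.0], [0.999, -0.054, -0.0], [-0.0, 0.0, -1.0]]
ft_force: [-0.1, 0.7, -0.2]
grip_width: -0.0001
```

{"api": "step_arm", "payload": {
  "increments": [
    {"x": 0,"y": 0.04,"z": 0,"wx": 0,"wy": 0,"wz": 0,"gripper": 0},
    {"x": 0,"y": 0,"z": 0,"wx": 0,"wy": 0,"wz": 0,"gripper": 0}
  ]
}}

```text
time_s: 5.75
position: [0.4816, 0.1191, 0.1927]
tool_rot: [[0.054, 0.999, 0.0], [0.999, -0.054, -0.0], [-0.0, 0.0, -1.0]]
ft_force: [-0.0, -0.1, 0.2]
grip_width: 0.0
```

{"api": "step_arm", "payload": {
  "increments": [
    {"x": 0,"y": 0.04,"z": 0,"wx": 0,"wy": 0,"wz": 0,"gripper": 0},
    {"x": 0,"y": 0,"z": 0,"wx": 0,"wy": 0,"wz": 0,"gripper": 0}
  ]
}}

```text
time_s: 5.95
position: [0.482, 0.1191, 0.1927]
tool_rot: [[0.054, 0.999, 0.0], [0.999, -0.054, -0.0], [-0.0, 0.0, -1.0]]
ft_force: [-0.5, 0.5, 0.2]
grip_width: -0.0005
```

{"api": "step_arm", "payload": {
  "increments": [
    {"x": 0,"y": 0.04,"z": 0,"wx": 0,"wy": 0,"wz": 0,"gripper": 0},
    {"x": 0,"y": 0,"z": 0,"wx": 0,"wy": 0,"wz": 0,"gripper": 0}
  ]
}}

```text
time_s: 6.15
position: [0.4824, 0.1191, 0.1927]
tool_rot: [[0.054, 0.999, 0.0], [0.999, -0.054, -0.0], [0.0, 0.0, -1.0]]
ft_force: [-0.1, 0.4, 0.2]
grip_width: 0.0001
```

{"api": "step_arm", "payload": {
  "increments": [
    {"x": 0,"y": 0.04,"z": 0,"wx": 0,"wy": 0,"wz": 0,"gripper": 0},
    {"x": 0,"y": 0,"z": 0,"wx": 0,"wy": 0,"wz": 0,"gripper": 0}
  ]
}}

```text
time_s: 6.35
position: [0.4828, 0.119, 0.1927]
tool_rot: [[0.054, 0.999, 0.0], [0.999, -0.054, -0.0], [-0.0, 0.0, -1.0]]
ft_force: [-0.7, -0.5, -0.1]
grip_width: 0.0001
```

{"api": "step_arm", "payload": {
  "increments": [
    {"x": 0,"y": 0.04,"z": 0,"wx": 0,"wy": 0,"wz": 0,"gripper": 0},
    {"x": 0,"y": 0,"z": 0,"wx": 0,"wy": 0,"wz": 0,"gripper": 0}
  ]
}}

```text
time_s: 6.55
position: [0.4832, 0.119, 0.1927]
tool_rot: [[0.054, 0.999, 0.0], [0.999, -0.054, -0.0], [-0.0, 0.0, -1.0]]
ft_force: [-0.1, -0.1, 0.4]
grip_width: -0.0003
```

{"api": "step_arm", "payload": {
  "increments": [
    {"x": 0,"y": 0.04,"z": 0,"wx": 0,"wy": 0,"wz": 0,"gripper": 0},
    {"x": 0,"y": 0,"z": 0,"wx": 0,"wy": 0,"wz": 0,"gripper": 0}
  ]
}}

```text
time_s: 6.75
position: [0.4836, 0.119, 0.1927]
tool_rot: [[0.054, 0.999, 0.0], [0.999, -0.054, -0.0], [0.0, 0.0, -1.0]]
ft_force: [0.0, -0.6, -0.5]
grip_width: -0.0001
```

{"api": "step_arm", "payload": {
  "increments": [
    {"x": 0,"y": 0.04,"z": 0,"wx": 0,"wy": 0,"wz": 0,"gripper": 0},
    {"x": 0,"y": 0,"z": 0,"wx": 0,"wy": 0,"wz": 0,"gripper": 0}
  ]
}}

```text
time_s: 6.95
position: [0.484, 0.119, 0.1927]
tool_rot: [[0.054, 0.999, 0.0], [0.999, -0.054, -0.0], [-0.0, 0.0, -1.0]]
ft_force: [-0.5, 0.9, -0.8]
grip_width: -0.0002
```

```bash
python3 - <<'E'
from h import *
b=snap('side','side3.png')
print(env.observe()['ft_force'],env.observe()['position'])
cv2.imwrite('pics/p3.png',cv2.resize(b['color'][225:325,225:325],None,fx=6,fy=6,interpolation=cv2.INTER_CUBIC))
E
```

```text
[ 0.05782773  0.28286236 -0.43145991] [0.48399281 0.11896928 0.19273448]
```

View pics/p3.png

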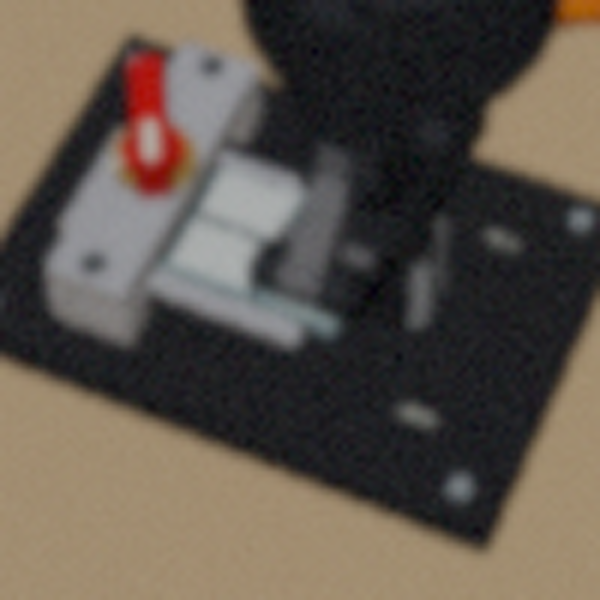

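The glass's tail corner is at about (340,325) in the crop, which is x ≈ −21 mm, so roughly 1 mm remains.

{"api": "step_arm", "payload": {
  "increments": [
    {"x": 0,"y": 0.03,"z": 0,"wx": 0,"wy": 0,"wz": 0,"gripper": 0},
    {"x": 0,"y": 0,"z": 0,"wx": 0,"wy": 0,"wz": 0,"gripper": 0}
  ]
}}

```text
time_s: 7.2
position: [0.4842, 0.1189, 0.1927]
tool_rot: [[0.054, 0.999, -0.0], [0.999, -0.054, 0.0], [0.0, -0.0, -1.0]]
ft_force: [-0.8, -0.4, 0.4]
grip_width: -0.0
```

{"api": "step_arm", "payload": {
  "increments": [
    {"x": 0,"y": 0.03,"z": 0,"wx": 0,"wy": 0,"wz": 0,"gripper": 0},
    {"x": 0,"y": 0,"z": 0,"wx": 0,"wy": 0,"wz": 0,"gripper": 0}
  ]
}}

```text
time_s: 7.4
position: [0.4844, 0.119, 0.1927]
tool_rot: [[0.054, 0.999, -0.001], [0.999, -0.054, 0.0], [-0.0, -0.001, -1.0]]
ft_force: [-2.5, -0.3, 1.3]
grip_width: 0.0
```

{"api": "step_arm", "payload": {
  "increments": [
    {"x": 0,"y": 0.03,"z": 0,"wx": 0,"wy": 0,"wz": 0,"gripper": 0},
    {"x": 0,"y": 0,"z": 0,"wx": 0,"wy": 0,"wz": 0,"gripper": 0}
  ]
}}

```text
time_s: 7.6
position: [0.4845, 0.119, 0.1927]
tool_rot: [[0.054, 0.999, -0.001], [0.999, -0.054, 0.0], [-0.0, -0.001, -1.0]]
ft_force: [-4.7, 0.8, 2.9]
grip_width: -0.0001
```

The stop is felt: −4.7 N at about 8 N/mm. I'll back off, rise, open and go over the knob.

{"api": "step_arm", "payload": {
  "increments": [
    {"x": 0,"y": -0.5,"z": 0,"wx": 0,"wy": 0,"wz": 0,"gripper": 0},
    {"x": 0,"y": -0.5,"z": 0,"wx": 0,"wy": 0,"wz": 0,"gripper": 0},
    {"x": 0,"y": 0,"z": -3.5,"wx": 0,"wy": 0,"wz": 0,"gripper": 0},
    {"x": 0,"y": 0,"z": -3.5,"wx": 0,"wy": 0,"wz": 0,"gripper": 0},
    {"x": 0,"y": 0,"z": -4,"wx": 0,"wy": 0,"wz": 0,"gripper": 0},
    {"x": 0,"y": 2.65,"z": 0,"wx": 0,"wy": 0,"wz": 0,"gripper": 8},
    {"x": 0,"y": 2.65,"z": 0,"wx": 0,"wy": 0,"wz": 0,"gripper": 8},
    {"x": 0,"y": 2.65,"z": 0,"wx": 0,"wy": 0,"wz": 0,"gripper": 8},
    {"x": 0,"y": 0,"z": 0,"wx": 0,"wy": 0,"wz": 0.139,"gripper": 8},
    {"x": 0,"y": 0,"z": 0,"wx": 0,"wy": 0,"wz": 0.139,"gripper": 8},
    {"x": 0,"y": 0,"z": 0,"wx": 0,"wy": 0,"wz": 0.139,"gripper": 8},
    {"x": 0,"y": 0,"z": 0,"wx": 0,"wy": 0,"wz": 0.139,"gripper": 8},
    {"x": 0,"y": 0,"z": 0,"wx": 0,"wy": 0,"wz": 0.139,"gripper": 8},
    {"x": 0,"y": 0,"z": 0,"wx": 0,"wy": 0,"wz": 0.139,"gripper": 8},
    {"x": 0,"y": 0,"z": 0,"wx": 0,"wy": 0,"wz": 0.139,"gripper": 8},
    {"x": 0,"y": 0,"z": 0,"wx": 0,"wy": 0,"wz": 0,"gripper": 8}
  ]
}}

```text
time_s: 9.2
position: [0.5541, 0.1152, 0.3027]
tool_rot: [[0.856, 0.517, 0.0], [0.517, -0.856, -0.0], [0.0, 0.0, -1.0]]
ft_force: [0.2, 1.3, -0.9]
grip_width: 0.0798
```

```bash
python3 - <<'E'
from h import *
import pickle
w=snap('wrist','w4.png');b=snap('side','side4.png')
s=env.observe();pickle.dump((w,b,s['position'],s['tool_rot']),open('i4.pkl','wb'))
R=s['tool_rot'];print(s['position'],np.degrees(np.arctan2(R[1,0],R[0,0])),s['q'],s['wrist_torque'],s['grip_width'])
E
```

```text
[0.55415393 0.11518726 0.30271761] 31.381918765996655 [-2.38856526e-01  2.86623108e+01  8.09103610e+01 -2.58094397e-03
  7.04094641e+01 -3.16199089e+01] [ 0.01633171 -0.01329527 -0.04422679] 0.07998463704332627
```

View pics/w4.png

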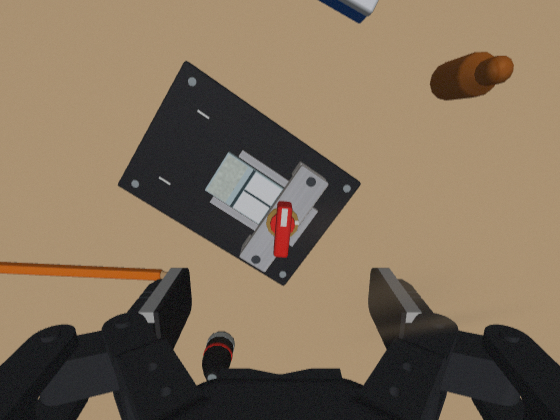

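The wrist view shows the wing at about (284,230), nearly vertical in the image, with the mark towards (285,212). The jaws straddle it, and the glass is fully between the guides, its label end at (228,177).

```bash
cat > wing.py <<'E'
from h import *
def wing(w,c=(284,230),r=45):
    x0,y0=int(c[0]-r),int(c[1]-r)
    hsv=cv2.cvtColor(w['color'][y0:y0+2*r,x0:x0+2*r],cv2.COLOR_BGR2HSV)
    red=cv2.inRange(hsv,(0,150,60),(5,255,255))|cv2.inRange(hsv,(173,150,60),(180,255,255))
    br=cv2.inRange(hsv,(0,150,170),(5,255,255))|cv2.inRange(hsv,(173,150,170),(180,255,255))
    return red,br,hsv,(x0,y0)
E
python3 - <<'E'
from wing import *
import pickle
w,b,pos,T=pickle.load(open('i4.pkl','rb'))
red,br,hsv,o=wing(w)
print(len(red.nonzero()[0]),len(br.nonzero()[0]))
for y in range(202,264,5):
    print(y,' '.join('%d/%d'%(hsv[y-o[1],x-o[0]][2],hsv[y-o[1],x-o[0]][1]) for x in range(270,302,2)))
for p in ((285,203),(282,257),(275,257),(290,257),(279,203),(292,203)): print(p,onz(w,p,.068).round(4))
for p in ((206,190),(231,153)): print('tail',onz(w,p,.024).round(4))
for p in ((187,62),(119,184),(285,285),(360,184)): print('plate',onz(w,p,.018).round(4))
E
```

```text
808 481
202 186/5 185/7 96/8 122/4 109/136 107/205 105/216 108/191 108/191 108/194 130/57 155/8 154/8 157/11 153/8 151/7
207 107/24 95/13 149/7 140/7 137/201 167/208 156/198 160/206 158/200 149/200 132/201 144/9 154/8 150/7 150/5 153/10
212 114/72 136/144 133/144 114/154 160/209 180/207 182/4 184/3 184/4 181/203 168/205 120/151 124/80 154/10 151/8 152/7
217 144/143 124/181 183/198 110/195 167/200 182/203 182/3 183/3 182/3 181/203 162/198 124/167 140/146 139/145 152/5 151/7
222 109/175 182/205 183/201 111/198 169/213 183/157 184/6 185/4 181/18 181/203 153/217 181/201 137/127 184/6 174/21 142/5
227 131/150 181/211 182/209 145/197 180/203 184/201 182/199 182/205 182/200 175/205 131/193 183/203 132/162 139/143 146/9 152/7
232 142/102 138/150 172/194 159/197 182/207 179/212 181/207 181/207 181/203 170/198 147/184 146/154 141/109 151/7 156/8 154/7
237 154/8 155/7 108/61 162/203 183/208 181/210 182/207 180/208 181/207 161/212 143/5 148/3 154/8 155/8 138/13 45/17
242 151/8 154/8 98/133 166/212 182/207 181/207 181/206 181/211 185/198 157/210 152/7 155/8 140/5 46/17 47/16 40/6
247 154/8 151/10 122/199 174/210 183/206 185/204 182/212 182/213 176/203 119/191 44/17 43/6 41/12 45/23 44/6 42/12
252 151/3 153/8 149/221 179/212 183/210 181/211 183/210 183/206 171/206 53/87 41/12 42/24 41/12 42/6 39/7 38/7
257 152/7 152/7 149/3 72/124 87/167 94/152 115/182 120/191 108/191 43/24 44/12 41/19 38/13 39/20 40/19 41/0
262 154/7 67/11 41/19 40/19 43/30 41/19 43/12 43/18 43/12 44/17 41/25 39/0 40/13 42/24 38/34 36/14
(285, 203) [0.5465 0.1349 0.068 ]
(282, 257) [0.5642 0.102  0.068 ]
(275, 257) [0.5602 0.0995 0.068 ]
(290, 257) [0.5688 0.1047 0.068 ]
(279, 203) [0.5432 0.1329 0.068 ]
(292, 203) [0.5503 0.1372 0.068 ]
tail [0.4957 0.1031 0.024 ]
tail [0.4987 0.1376 0.024 ]
plate [0.4411 0.1763 0.018 ]
plate [0.4348 0.0704 0.018 ]
plate [0.5917 0.0625 0.018 ]
plate [0.5961 0.1678 0.018 ]
```

{"api": "step_arm", "payload": {
  "increments": [
    {"x": 0.27,"y": -0.1,"z": 0,"wx": 0,"wy": 0,"wz": 0,"gripper": 4},
    {"x": 0,"y": 0,"z": 2,"wx": 0,"wy": 0,"wz": 0.094,"gripper": 4},
    {"x": 0,"y": 0,"z": 2,"wx": 0,"wy": 0,"wz": 0,"gripper": 4},
    {"x": 0,"y": 0,"z": 2,"wx": 0,"wy": 0,"wz": 0,"gripper": 4},
    {"x": 0,"y": 0,"z": 1,"wx": 0,"wy": 0,"wz": 0,"gripper": 4},
    {"x": 0,"y": 0,"z": 0.7,"wx": 0,"wy": 0,"wz": 0,"gripper": 4},
    {"x": 0,"y": 0,"z": 0,"wx": 0,"wy": 0,"wz": 0,"gripper": 4}
  ],
  "newtons": 20
}}

```text
time_s: 10.0
position: [0.5561, 0.1175, 0.2253]
tool_rot: [[0.9, 0.436, -0.001], [0.436, -0.9, -0.0], [-0.001, -0.0, -1.0]]
ft_force: [0.8, -0.1, 1.0]
grip_width: 0.04
```

{"api": "step_arm", "payload": {
  "increments": [
    {"x": 0,"y": 0,"z": 0,"wx": 0,"wy": 0,"wz": 0,"gripper": 0.6},
    {"x": 0,"y": 0,"z": 0,"wx": 0,"wy": 0,"wz": 0,"gripper": 0.6},
    {"x": 0,"y": 0,"z": 0,"wx": 0,"wy": 0,"wz": 0,"gripper": 0.6},
    {"x": 0,"y": 0,"z": 0,"wx": 0,"wy": 0,"wz": 0,"gripper": 0.6},
    {"x": 0,"y": 0,"z": 0,"wx": 0,"wy": 0,"wz": 0,"gripper": 0.6},
    {"x": 0,"y": 0,"z": 0,"wx": 0,"wy": 0,"wz": 0,"gripper": 0.6}
  ],
  "newtons": 20
}}

```text
time_s: 10.6
position: [0.5557, 0.1173, 0.2266]
tool_rot: [[0.9, 0.435, -0.0], [0.435, -0.9, -0.001], [-0.001, 0.0, -1.0]]
ft_force: [-4.8, -2.5, 6.1]
grip_width: 0.0095
```

```bash
cat > st.py <<'E'
from h import *
s=env.observe();R=s['tool_rot'];print(s['time_s'],s['position'].round(4),'yaw %.2f'%np.degrees(np.arctan2(R[1,0],R[0,0])),'tq',s['wrist_torque'].round(3),'F',s['ft_force'].round(1),'J6 %.2f'%s['q'][5],'e6',s['joint_efforts'][5].round(3),s['grip_width'].round(4))
E
python3 st.py
```

```text
Traceback (most recent call last):
  File "st.py", line 2, in <module>
    s=env.observe();R=s['tool_rot'];print(s['time_s'],s['position'].round(4),'yaw %.2f'%np.degrees(np.arctan2(R[1,0],R[0,0])),'tq',s['wrist_torque'].round(3),'F',s['ft_force'].round(1),'J6 %.2f'%s['q'][5],'e6',s['joint_efforts'][5].round(3),s['grip_width'].round(4))
                                                                                                                                                                                                                                                 ^^^^^^^^^^^^^^^^^^^^^
AttributeError: 'float' object has no attribute 'round'
```

The closing tips ride on the flange (6 N up), and there's 5 N sideways. I'll open a little, rise 3 mm, centre and regrip.

{"api": "step_arm", "payload": {
  "increments": [
    {"x": 0,"y": 0,"z": 0,"wx": 0,"wy": 0,"wz": 0,"gripper": 2},
    {"x": -0.07,"y": 0,"z": -0.35,"wx": 0,"wy": 0,"wz": 0,"gripper": 2},
    {"x": 0,"y": 0,"z": 0,"wx": 0,"wy": 0,"wz": 0,"gripper": 0.6},
    {"x": 0,"y": 0,"z": 0,"wx": 0,"wy": 0,"wz": 0,"gripper": 0.6},
    {"x": 0,"y": 0,"z": 0,"wx": 0,"wy": 0,"wz": 0,"gripper": 0.6},
    {"x": 0,"y": 0,"z": 0,"wx": 0,"wy": 0,"wz": 0,"gripper": 0.6},
    {"x": 0,"y": 0,"z": 0,"wx": 0,"wy": 0,"wz": 0,"gripper": 0.6}
  ],
  "newtons": 20
}}

```text
time_s: 11.3
position: [0.5554, 0.1171, 0.23]
tool_rot: [[0.9, 0.435, 0.001], [0.435, -0.9, -0.0], [0.001, 0.001, -1.0]]
ft_force: [-2.9, -2.2, 6.8]
grip_width: 0.0094
```

```bash
sed -i "s/s\['joint_efforts'\]\[5\].round(3),s\['grip_width'\].round(4)/round(s['joint_efforts'][5],3),round(s['grip_width'],4)/" st.py; python3 st.py
```

```text
11.3 [0.5554 0.1171 0.23  ] yaw 25.79 tq [-0.166  0.442 -0.027] F [-2.9 -2.2  6.8] J6 -25.82 e6 -0.001 0.0094
```

{"api": "step_arm", "payload": {
  "increments": [
    {"x": -0.05,"y": 0,"z": -0.1,"wx": 0,"wy": 0,"wz": 0,"gripper": 0.6},
    {"x": 0,"y": 0,"z": 0,"wx": 0,"wy": 0,"wz": 0,"gripper": 0.6}
  ]
}}

```text
time_s: 11.5
position: [0.5552, 0.117, 0.2301]
tool_rot: [[0.901, 0.435, 0.001], [0.435, -0.901, 0.0], [0.001, 0.0, -1.0]]
ft_force: [2.7, 1.2, -3.2]
grip_width: 0.0093
```

```bash
python3 st.py
```

```text
11.5 [0.5552 0.117  0.2301] yaw 25.77 tq [ 0.132 -0.489  0.017] F [ 2.7  1.2 -3.2] J6 -25.84 e6 -0.004 0.0093
```

{"api": "step_arm", "payload": {
  "increments": [
    {"x": 0,"y": 0,"z": 0,"wx": 0,"wy": 0,"wz": 0.1,"gripper": 0.6},
    {"x": 0,"y": 0,"z": 0,"wx": 0,"wy": 0,"wz": 0.1,"gripper": 0.6},
    {"x": 0,"y": 0,"z": 0,"wx": 0,"wy": 0,"wz": 0.1,"gripper": 0.6},
    {"x": 0,"y": 0,"z": 0,"wx": 0,"wy": 0,"wz": 0.1,"gripper": 0.6},
    {"x": 0,"y": 0,"z": 0,"wx": 0,"wy": 0,"wz": 0.1,"gripper": 0.6}
  ]
}}

```text
time_s: 12.0
position: [0.5556, 0.117, 0.2302]
tool_rot: [[0.999, -0.054, 0.003], [-0.054, -0.999, 0.0], [0.003, -0.001, -1.0]]
ft_force: [5.3, 1.2, -5.9]
grip_width: 0.0095
```

```bash
python3 st.py
```

```text
12.0 [0.5556 0.117  0.2302] yaw -3.10 tq [ 0.25  -1.029  0.049] F [ 5.3  1.2 -5.9] J6 3.04 e6 -1.284 0.0095
```

{"api": "step_arm", "payload": {
  "increments": [
    {"x": 0.05,"y": 0,"z": 0.06,"wx": 0,"wy": 0,"wz": 0.08,"gripper": 0.6},
    {"x": 0,"y": 0,"z": 0,"wx": 0,"wy": 0,"wz": 0.08,"gripper": 0.6},
    {"x": 0,"y": 0,"z": 0,"wx": 0,"wy": 0,"wz": 0.08,"gripper": 0.6},
    {"x": 0,"y": 0,"z": 0,"wx": 0,"wy": 0,"wz": 0.08,"gripper": 0.6},
    {"x": 0,"y": 0,"z": 0,"wx": 0,"wy": 0,"wz": 0.08,"gripper": 0.6}
  ]
}}

```text
time_s: 12.5
position: [0.5561, 0.1169, 0.2301]
tool_rot: [[0.899, -0.438, 0.003], [-0.438, -0.899, 0.0], [0.003, -0.001, -1.0]]
ft_force: [4.1, 0.5, -0.7]
grip_width: 0.0092
```

```bash
python3 st.py
```

```text
12.5 [0.5561 0.1169 0.2301] yaw -25.97 tq [ 0.088 -0.758 -0.019] F [ 4.1  0.5 -0.7] J6 25.91 e6 -1.023 0.0092
```

{"api": "step_arm", "payload": {
  "increments": [
    {"x": 0.03,"y": 0,"z": 0,"wx": 0,"wy": 0,"wz": 0.05,"gripper": 0.6},
    {"x": 0,"y": 0,"z": 0,"wx": 0,"wy": 0,"wz": 0.05,"gripper": 0.6},
    {"x": 0,"y": 0,"z": 0,"wx": 0,"wy": 0,"wz": 0.0,"gripper": 0.6}
  ]
}}

```text
time_s: 12.8
position: [0.5563, 0.1169, 0.2301]
tool_rot: [[0.852, -0.523, 0.003], [-0.523, -0.852, 0.0], [0.002, -0.002, -1.0]]
ft_force: [4.9, 0.6, -0.1]
grip_width: 0.0091
```

```bash
python3 st.py
```

```text
12.8 [0.5563 0.1169 0.2301] yaw -31.54 tq [ 0.201 -0.796 -0.043] F [ 4.9  0.6 -0.1] J6 31.46 e6 0.488 0.0091
```

{"api": "step_arm", "payload": {
  "increments": [
    {"x": 0,"y": 0,"z": 0,"wx": 0,"wy": 0,"wz": 0.05,"gripper": 0.6},
    {"x": 0,"y": 0,"z": 0,"wx": 0,"wy": 0,"wz": 0.05,"gripper": 0.6},
    {"x": 0,"y": 0,"z": 0,"wx": 0,"wy": 0,"wz": 0.0,"gripper": 0.6}
  ]
}}

```text
time_s: 13.1
position: [0.5564, 0.1168, 0.2301]
tool_rot: [[0.796, -0.605, 0.003], [-0.605, -0.796, 0.0], [0.002, -0.002, -1.0]]
ft_force: [5.2, 1.7, -0.2]
grip_width: 0.0095
```

```bash
python3 st.py
```

```text
13.1 [0.5564 0.1168 0.2301] yaw -37.24 tq [ 0.132 -0.908 -0.009] F [ 5.2  1.7 -0.2] J6 37.16 e6 0.415 0.0095
```

{"api": "step_arm", "payload": {
  "increments": [
    {"x": 0.04,"y": -0.03,"z": 0,"wx": 0,"wy": 0,"wz": 0.05,"gripper": 0.6},
    {"x": 0,"y": 0,"z": 0,"wx": 0,"wy": 0,"wz": 0.05,"gripper": 0.6},
    {"x": 0,"y": 0,"z": 0,"wx": 0,"wy": 0,"wz": 0.0,"gripper": 0.6}
  ]
}}

```text
time_s: 13.4
position: [0.5567, 0.1167, 0.2301]
tool_rot: [[0.732, -0.681, 0.002], [-0.681, -0.732, -0.0], [0.002, -0.001, -1.0]]
ft_force: [3.4, 0.1, 1.9]
grip_width: 0.0094
```

```bash
python3 st.py
```

```text
13.4 [0.5567 0.1167 0.2301] yaw -42.93 tq [ 0.006 -0.724 -0.058] F [3.4 0.1 1.9] J6 42.85 e6 0.481 0.0094
```

{"api": "step_arm", "payload": {
  "increments": [
    {"x": 0,"y": 0,"z": 0,"wx": 0,"wy": 0,"wz": 0.05,"gripper": 0.6},
    {"x": 0,"y": 0,"z": 0,"wx": 0,"wy": 0,"wz": 0.05,"gripper": 0.6},
    {"x": 0,"y": 0,"z": 0,"wx": 0,"wy": 0,"wz": 0.0,"gripper": 0.6}
  ]
}}

```text
time_s: 13.7
position: [0.5567, 0.1167, 0.2301]
tool_rot: [[0.661, -0.75, 0.002], [-0.75, -0.661, -0.0], [0.002, -0.002, -1.0]]
ft_force: [4.5, -0.6, 1.3]
grip_width: 0.0094
```

```bash
python3 st.py
```

```text
13.7 [0.5567 0.1167 0.2301] yaw -48.62 tq [-0.059 -0.918 -0.038] F [ 4.5 -0.6  1.3] J6 48.54 e6 0.462 0.0094
```

{"api": "step_arm", "payload": {
  "increments": [
    {"x": 0,"y": 0,"z": 0,"wx": 0,"wy": 0,"wz": 0.05,"gripper": 0.6},
    {"x": 0,"y": 0,"z": 0,"wx": 0,"wy": 0,"wz": 0.05,"gripper": 0.6},
    {"x": 0,"y": 0,"z": 0,"wx": 0,"wy": 0,"wz": 0.0,"gripper": 0.6}
  ]
}}

```text
time_s: 14.0
position: [0.5568, 0.1166, 0.2301]
tool_rot: [[0.583, -0.812, 0.002], [-0.812, -0.583, -0.0], [0.002, -0.002, -1.0]]
ft_force: [5.3, -0.6, 0.6]
grip_width: 0.0092
```

```bash
python3 st.py
```

```text
14.0 [0.5568 0.1166 0.2301] yaw -54.34 tq [-0.166 -0.974  0.005] F [ 5.3 -0.6  0.6] J6 54.26 e6 0.415 0.0092
```

{"api": "step_arm", "payload": {
  "increments": [
    {"x": 0,"y": 0,"z": 0,"wx": 0,"wy": 0,"wz": 0.05,"gripper": 0.6},
    {"x": 0,"y": 0,"z": 0,"wx": 0,"wy": 0,"wz": 0.05,"gripper": 0.6},
    {"x": 0,"y": 0,"z": 0,"wx": 0,"wy": 0,"wz": 0.0,"gripper": 0.6}
  ]
}}

```text
time_s: 14.3
position: [0.5567, 0.1166, 0.2301]
tool_rot: [[0.5, -0.866, 0.002], [-0.866, -0.5, -0.001], [0.002, -0.002, -1.0]]
ft_force: [6.3, -0.2, 1.5]
grip_width: 0.0094
```

```bash
python3 st.py
```

```text
14.3 [0.5567 0.1166 0.2301] yaw -59.98 tq [-0.194 -0.908  0.631] F [ 6.3 -0.2  1.5] J6 59.92 e6 1.119 0.0094
```

The torque jumped from 0.00 to 0.63 N m between yaw −54° and −60°, so the screw has bottomed, still below 0.8. I'll hold for a moment, then back off a quarter turn.

{"api": "step_arm", "payload": {
  "increments": [
    {"x": 0,"y": 0,"z": 0,"wx": 0,"wy": 0,"wz": 0,"gripper": 0.6},
    {"x": 0,"y": 0,"z": 0,"wx": 0,"wy": 0,"wz": -0.03,"gripper": 0.6},
    {"x": 0,"y": 0,"z": 0,"wx": 0,"wy": 0,"wz": 0,"gripper": 0.6}
  ]
}}

```text
time_s: 14.6
position: [0.5568, 0.1166, 0.2301]
tool_rot: [[0.528, -0.85, 0.003], [-0.85, -0.528, -0.001], [0.002, -0.002, -1.0]]
ft_force: [5.2, -0.9, 1.5]
grip_width: 0.0098
```

```bash
python3 st.py
```

```text
14.6 [0.5568 0.1166 0.2301] yaw -58.16 tq [-0.134 -0.92   0.394] F [ 5.2 -0.9  1.5] J6 58.10 e6 0.181 0.0098
```

{"api": "step_arm", "payload": {
  "increments": [
    {"x": 0,"y": 0,"z": 0,"wx": 0,"wy": 0,"wz": -0.03,"gripper": 0.6},
    {"x": 0,"y": 0,"z": 0,"wx": 0,"wy": 0,"wz": 0,"gripper": 0.6}
  ]
}}

```text
time_s: 14.8
position: [0.5568, 0.1166, 0.2301]
tool_rot: [[0.552, -0.834, 0.003], [-0.834, -0.552, -0.0], [0.002, -0.002, -1.0]]
ft_force: [6.1, -0.8, 1.5]
grip_width: 0.0091
```

```bash
python3 st.py
```

```text
14.8 [0.5568 0.1166 0.2301] yaw -56.50 tq [-0.162 -0.991  0.099] F [ 6.1 -0.8  1.5] J6 56.42 e6 -0.192 0.0091
```

{"api": "step_arm", "payload": {
  "increments": [
    {"x": 0,"y": 0,"z": 0,"wx": 0,"wy": 0,"wz": -0.1,"gripper": 0.6},
    {"x": 0,"y": 0,"z": 0,"wx": 0,"wy": 0,"wz": -0.1,"gripper": 0.6},
    {"x": 0,"y": 0,"z": 0,"wx": 0,"wy": 0,"wz": -0.1,"gripper": 0.6},
    {"x": 0,"y": 0,"z": 0,"wx": 0,"wy": 0,"wz": -0.1,"gripper": 0.6},
    {"x": 0,"y": 0,"z": 0,"wx": 0,"wy": 0,"wz": -0.1,"gripper": 0.6},
    {"x": 0,"y": 0,"z": 0,"wx": 0,"wy": 0,"wz": -0.1,"gripper": 0.6},
    {"x": 0,"y": 0,"z": 0,"wx": 0,"wy": 0,"wz": -0.1,"gripper": 0.6},
    {"x": 0,"y": 0,"z": 0,"wx": 0,"wy": 0,"wz": -0.1,"gripper": 0.6},
    {"x": 0,"y": 0,"z": 0,"wx": 0,"wy": 0,"wz": -0.1,"gripper": 0.6},
    {"x": 0,"y": 0,"z": 0,"wx": 0,"wy": 0,"wz": -0.1,"gripper": 0.6},
    {"x": 0,"y": 0,"z": 0,"wx": 0,"wy": 0,"wz": -0.1,"gripper": 0.6},
    {"x": 0,"y": 0,"z": 0,"wx": 0,"wy": 0,"wz": -0.1,"gripper": 0.6},
    {"x": 0,"y": 0,"z": 0,"wx": 0,"wy": 0,"wz": -0.1,"gripper": 0.6},
    {"x": 0,"y": 0,"z": 0,"wx": 0,"wy": 0,"wz": -0.1,"gripper": 0.6},
    {"x": 0,"y": 0,"z": 0,"wx": 0,"wy": 0,"wz": -0.1,"gripper": 0.6},
    {"x": 0,"y": 0,"z": 0,"wx": 0,"wy": 0,"wz": -0.08,"gripper": 0.6},
    {"x": 0,"y": 0,"z": 0,"wx": 0,"wy": 0,"wz": 0,"gripper": 0.6}
  ]
}}

```text
time_s: 16.5
position: [0.5557, 0.1169, 0.23]
tool_rot: [[0.828, 0.561, -0.002], [0.561, -0.828, 0.0], [-0.001, -0.001, -1.0]]
ft_force: [-1.6, 0.8, 6.7]
grip_width: 0.0093
```

```bash
python3 st.py
```

```text
16.5 [0.5557 0.1169 0.23  ] yaw 34.13 tq [ 0.105  0.246 -0.004] F [-1.6  0.8  6.7] J6 -34.19 e6 -0.696 0.0093
```

{"api": "step_arm", "payload": {
  "increments": [
    {"x": 0,"y": 0,"z": 0,"wx": 0,"wy": 0,"wz": 0,"gripper": 3},
    {"x": 0,"y": 0,"z": 0,"wx": 0,"wy": 0,"wz": 0,"gripper": 4},
    {"x": 0,"y": 0,"z": 0,"wx": 0,"wy": 0,"wz": 0,"gripper": 4},
    {"x": 0,"y": 0,"z": -2,"wx": 0,"wy": 0,"wz": 0,"gripper": 4},
    {"x": 0,"y": 0,"z": -2.5,"wx": 0,"wy": 0,"wz": 0,"gripper": 8},
    {"x": 0,"y": 0,"z": -2.5,"wx": 0,"wy": 0,"wz": 0,"gripper": 8},
    {"x": 0,"y": 0,"z": 0,"wx": 0,"wy": 0,"wz": 0,"gripper": 8},
    {"x": 0,"y": 0,"z": 0,"wx": 0,"wy": 0,"wz": 0,"gripper": 8},
    {"x": 0,"y": 0,"z": 0,"wx": 0,"wy": 0,"wz": 0,"gripper": 8}
  ]
}}

```text
time_s: 17.4
position: [0.556, 0.1168, 0.2985]
tool_rot: [[0.831, 0.557, -0.002], [0.557, -0.831, -0.0], [-0.002, -0.001, -1.0]]
ft_force: [0.5, -0.0, -0.8]
grip_width: 0.08
```

```bash
python3 - <<'E'
from h import *
import pickle
w=snap('wrist','w5.png');s=env.observe();pickle.dump(w,open('i5.pkl','wb'));exec(open('st.py').read())
w0=pickle.load(open('i4.pkl','rb'))[0]
f=lambda g:cv2.resize(g[140:300,190:370],None,fx=2.2,fy=2.2*1.6,interpolation=cv2.INTER_CUBIC) if 0 else cv2.resize(g[140:300,195:365],None,fx=2.3,fy=2.3,interpolation=cv2.INTER_CUBIC)
cv2.imwrite('pics/p5.png',np.hstack([f(w0['color']),f(w['color'])]))
E
```

```text
17.45 [0.5561 0.1167 0.2984] yaw 33.81 tq [-0.031 -0.003 -0.025] F [-0.4  0.4 -0.3] J6 -33.89 e6 -0.003 0.0801
```

View pics/p5.png

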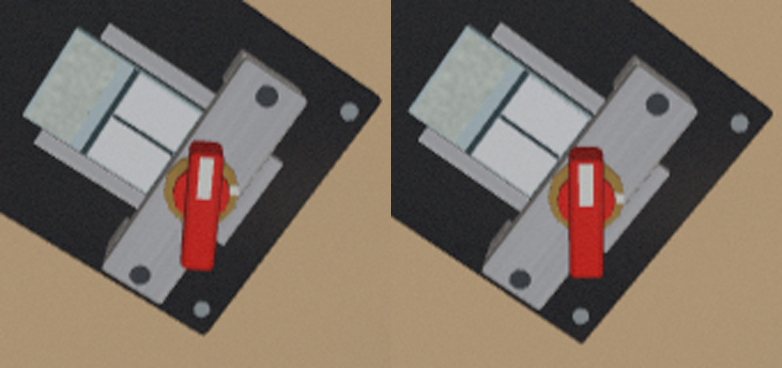

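Before (left) and after (right), the wing ended along the tool's y axis at yaw 33.8°, so it didn't slip in the grip. The bush dot stays on the same side, and the glass sits the same against the guide ends. I'll hand in.

```bash
python3 -c "
from rig import env
print(env.close_job())"
```

```text
the job is handed in; nothing more can be done
None
```

The chamber is home and the screw stands about a quarter turn up from its bottom. I handed the job in at 17.5 s on the robot clock; it reports no verdict.

- **Chamber:** I pushed the tail with closed fingers in small steps until the stop pushed back with 4.7 N. The wrist image after that put the tail at x ≈ −19 mm in the insert's frame (home is −20, reading good to about 2 mm). After the screw work the glass looked unchanged against its guides.
- **Screw:** I gripped the wing at 20 N and turned it clockwise about 86°. The measured torque then jumped from near 0 to 0.63 N m, below the 0.8 N m limit. As I eased off, it fell to zero at about yaw −56°, which I took as the bottom. I backed off to yaw +34°, about 90°, and let go. The last picture shows the wing lined up with the tool, so it did not slip in the grip.
- **Bush:** The witness dot looks to be on the same side of the bush, with perhaps 2–3° of apparent shift after allowing for the camera's own turn. That is within my pixel reading error and well under the 0.2 rad limit. I did not measure it more exactly.
- **Other items:** The arm stayed clear of the bottle, objective, slide box and pencil, but I took no final measurement of their positions.
- **Failed along the way:** My first move call was refused because the rows lacked some keys. On the first grip the tool was pushed up with about 6 N, so I opened, rose 3.5 mm and gripped again. It was still pushed up about 7 N, which I eased with a small shift.

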